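# Seat the coaster in the drinks board

## Task

The blue coaster lies loose on top of the wooden drinks board. Slide it across the board with your fingertips, without picking it up, until it drops fully into the round recess; take your fingers off it, then with the fingers shut press down briefly on the middle of the seated coaster to bed it, and move clear. Leave the two stemmed glasses standing where they are on the board, and leave everything else on the counter alone.

Things in the scene. Friction and masses are not known exactly. Their poses are not given: they have to be found in the camera images.
- board: wooden drinks board, fixed to the counter, 320 (its x) x 240 (its y) x 24 mm thick, top 24 mm above the counter; origin at the centre of its underside, z up. The recess is towards its -x end, on its long centre line; the coaster starts on the flat top towards its +x end. The two stemmed glasses stand on the two corners at the -x end
- recess (a point): centre of the recess's mouth, level with the board's top (axes as the board's): a blind round hole 102 mm across and 8 mm deep with a flat floor and a sharp rim, its floor lined in black, at board x = -70 mm, y = 0
- coaster: loose glazed blue disc with a thin white ring on its top, 96 mm across, 12 mm thick, lower edge bevelled by 3 mm, about 0.18 kg; origin at the centre of its underside, z up. As it crosses the rim its leading edge dips first; pushed on, it drops in flat. It starts flat on the board, its centre 110 to 170 mm from the recess's centre. Seated, its underside lies 8 mm below the board's top and its upper face stands 4 mm above the board
- amber_cordial: amber stemmed cordial glass, loose, foot 52 mm across, bowl 38 mm across, 105 mm tall, standing on the board at a corner of its -x end, about 98 mm from the recess's centre; origin under its foot
- green_cordial: green stemmed cordial glass, loose, foot 52 mm across, bowl 38 mm across, 105 mm tall, standing on the board at a corner of its -x end, about 98 mm from the recess's centre; origin under its foot
- goblet: clear stemmed glass, foot 52 mm across, bowl 64 mm, 120 mm tall, to the robot's left; loose bystander, origin at the centre of its underside
- smoked_cup: smoked-glass mug, 90 mm across, 60 mm tall, to the robot's right; loose bystander, origin at the centre of its underside
- glass_apple: green glass apple ornament, 76 mm across, about 75 mm tall with stalk, on the counter near the board; loose bystander, origin at the centre of its underside
- pepper_jar: small glass jar with red lid, 48 mm across, 90 mm tall, on the counter near the board; loose bystander, origin at the centre of its underside
Mind the look-alikes: they are no part of the job. Of the things like the coaster, leave any that is green or purple; of the rest the larger one is meant.

How it is judged (in metres and radians):
On the way, in this order (a step that is already met when the one before it is completed fails the run):
1. the coaster lies seated in the recess with the fingers off it (horizontal distance between coaster and recess below 0.005 m and z of coaster in the frame of recess below -0.006 m and angle between coaster's own z axis and vertical below 0.035 rad and contact force between the fingers and coaster below 0.3 N), for 0.2 s.
2. the fingertips press on the middle of the seated coaster (horizontal distance between coaster and recess below 0.005 m and z of coaster in the frame of recess below -0.006 m and angle between coaster's own z axis and vertical below 0.035 rad and horizontal distance between the grasp point and recess below 0.03 m and contact force between the fingers and coaster above 2 N), for 0.05 s.
At the end, for the whole second after the job is handed in: the coaster lies flat in the recess, at rest: centre within 5 mm of the recess's centre, underside at least 6 mm below the board's top, tilt under 2 degrees; both stemmed glasses upright and within 15 mm of where they began (horizontal distance between coaster and recess below 0.005 m and z of coaster in the frame of recess below -0.006 m and angle between coaster's own z axis and vertical below 0.035 rad and linear speed of coaster below 0.02 m/s and angle between each of amber_cordial, green_cordial's own z axis and vertical below 0.1 rad and distance of each of amber_cordial, green_cordial from where it was at the start of the episode below 0.015 m); the robot touches nothing.
It fails at once if the coaster is lifted off the board (underside centre more than 8 mm above the board's top) or tipped by more than 15 degrees (z of coaster in the frame of recess above 0.008 m or angle between coaster's own z axis and vertical above 0.26 rad).
It fails at once if a stemmed glass on the board is shifted by more than 15 mm or tipped (distance of any of amber_cordial, green_cordial from where it was at the start of the episode above 0.015 m or angle between any of amber_cordial, green_cordial's own z axis and vertical above 0.3 rad).
It fails at once if another bystander is shifted by more than 20 mm (distance of any of goblet, smoked_cup, glass_apple, pepper_jar from where it was at the start of the episode above 0.02 m).
It also fails if it takes over 48 s, if anything falls off the work surface, if the arm or the gripper's body presses on something with over 40 N, if the wrist force passes 120 N, or if a joint passes its speed limit or range.

## Robot

A 6-joint arm with a two-finger parallel gripper is mounted at the origin on the work surface. World frame = base frame: x ahead of the robot, y to its left, z up, the work surface at z = 0. Lengths are in mm, angles in rad, forces in N, time in s.
With the tool pointing down it reaches from about 375 to 900 mm from the base axis. Payload 3.1 kg.
Tool frame: the origin (TCP) lies at the very end of the fingers, on their centre line; the grasp point (between the pads) lies 19 mm behind it; z points along the fingers, y is the line along which they close (so a half turn about z gives the same grasp; the last joint's range is limited). The gripper opens to 85 mm and grips with 20 to 120 N. Pads are 22 mm wide; open, the fingers measure 114 mm over their backs; the gripper's body (76 mm by 85 mm) begins 54 mm behind the grasp point. The pads swing forward as they close: fully open they stand 13 mm farther back than shut.
Start: joints at [-1.407, 0.527, 1.433, -0, 1.181, -0.178], TCP at [210.1, -588.604, 231.31] pointing down, gripper open.
Joint ranges: [-3.08, 3.08], [-0.75, 2.2], [0.22, 2.44], [-1.43, 4.57], [0, 2.65], [-2.85, 2.85]. Speed limits (rad/s): [2.79, 2.79, 3.14, 3.14, 3.14, 3.14].

## Interface

Orientations are given as a unit quaternion [x, y, z, w].
In Python, from cell import manip gives the robot as it stands.
- The arm moves only by the tool send_rows, never from a script. Its argument "rows" is text: rows parted by semicolons, each of 6 numbers parted by spaces: the shift along the tool's x, y, z in mm, then the turn, a rotation vector about the tool's x, y, z in rad. In form: tx ty tz ax ay az; .... A call has exactly 5 rows; each row is the pose to reach, as a shift and turn from the pose commanded when the call began, along the tool's axes at that moment; what a row does not reach only later rows make up. A row lasts 1/8 s, in which the tool goes at most 62.5 mm and 10.7 degrees, less where a joint would pass 70% of its speed; a pose out of reach is approached as far as the arm can. A call with a gripper value outside its range is refused whole. "grip" is the closure in counts, from 0 (fully open) to 255 (shut), set as the call begins (left out, the last holds). The fingers move at their own pace and stop on an object; the grip force is fixed at half the most. Time passes only in rows, so rows that repeat a pose let the fingers close, or fill a call up. It gives the time, the measured TCP pose, the force, the opening and the grip force at its end, in the units of the state.
- manip.get_state(): the state, without advancing time (a new reading comes with each control period).
- manip.capture(name): name is "scene" or "top"; returns a dict with "frame" (480x640x3 uint8, blue, green, red), "z_map" (480x640 float32, mm along the optical axis (not along the pixel's ray), 0 where there is no reading), "fx", "fy", "cx", "cy" (pixels), "R" (3x3) and "t" (3): a world point X has camera coordinates R X + t. Camera axes: x right, y down, z forward; pixel columns grow to the right and rows downward; lengths in mm; the calibration is good to about 2 mm. A picture is of the moment at which its call begins.
- manip.hand_in(): hands the job in; it is judged then, once.
The state is a dict: "time_s": time; "joint_positions": joint angles; "joint_velocities": joint speeds; "tau": joint torques, N m; "tool_pos": TCP position; "eef_rot": TCP orientation; "contact_force": force on the tool from outside, world axes, zero at the start; "torque": the same for the moment, N m; "opening": opening from 0.0 (shut) to 1.0 (fully open); "grip_force": force on a finger pad.
Only numpy, scipy, OpenCV 4.12 (cv2) and the standard library are available. Lean on these libraries where they do the work, as an engineer would, in place of code of your own. Each camera call takes 0.05 s, during which the arm holds its last target. There are 200 camera calls.

## Working session

There is one attempt and no reset: what is moved stays moved. The work goes in short steps, Python scripts to look and compute and a tool call to move; the robot and the scene stay as the last step left them, time stands still between calls to the robot, and variables do not carry over. Pictures are saved under pics/ and viewed, at most 10 in all, crops included, and the job is handed in when it is done.

Besides the shell and the picture viewer there is one more tool, called in YAML: its name, and indented under it one key for each argument. send_rows: Moves the arm, as the interface text tells. Its arguments: {"type":"object","properties":{"rows":{"type":"string"},"grip":{"type":"number"}},"required":["rows"]}

```bash
mkdir -p pics; python3 - <<'E'
from cell import manip
import cv2,numpy as np
for n in("scene","top"):
    c=manip.capture(n); cv2.imwrite(f"pics/{n}0.png",c["frame"]); np.savez(f"{n}0.npz",**c)
    print(n,c["fx"],c["cx"],c["cy"],np.round(c["R"],3).tolist(),c["t"])
print(manip.get_state())
E
```

```text
scene 551.5598067748048 309.94450898448355 237.85154497199977 [[0.69, 0.724, -0.008], [0.623, -0.599, -0.503], [-0.37, 0.342, -0.864]] [-360.75176904 -294.3183567  1462.09568194]
top 607.7197401374842 318.02789278890145 250.53917317317246 [[-0.024, -1.0, -0.007], [-0.997, 0.025, -0.067], [0.067, 0.005, -0.998]] [  34.77117     521.45865274 1533.81509808]
{'time_s': 0.1, 'joint_positions': array([-1.40646517e+00,  5.28386415e-01,  1.43378513e+00,  5.93584140e-05,
        1.18138594e+00, -1.78504669e-01]), 'joint_velocities': array([-0.00053093, -0.00012015, -0.00341468, -0.00079776,  0.00013845,
        0.00092591]), 'tau': array([-4.58398317e-04, -4.43305600e+01, -1.78586179e+01, -1.54499498e-04,
        3.88858927e-03,  2.24438857e-06]), 'tool_pos': array([ 210.03336968, -587.97003026,  230.41986165]), 'eef_rot': array([ 9.85345341e-01,  1.70568439e-01,  3.44075200e-05, -9.82195407e-04]), 'contact_force': array([-0.09412322,  0.62261358,  0.79304069]), 'torque': array([-0.00708274,  0.01418734, -0.01534208]), 'grip_force': 0.0, 'opening': 1.0007044153776326}
```

View pics/top0.png

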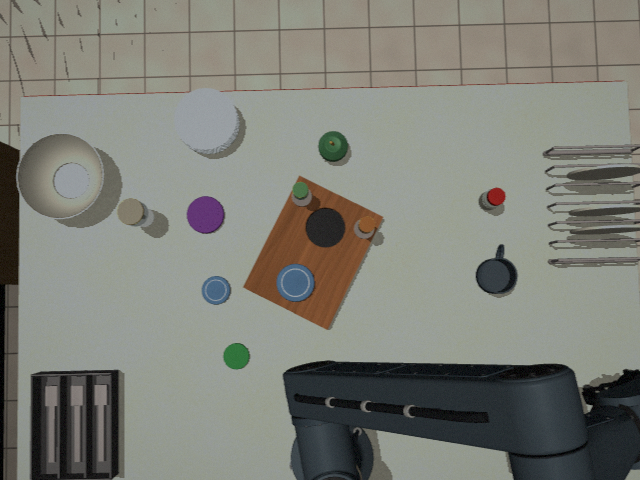

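View pics/scene0.png

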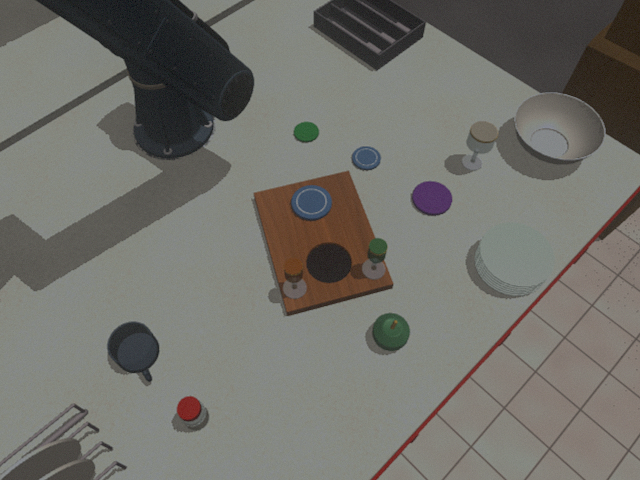

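The top view shows the board with corners near (301,177), (383,216), (329,328) and (244,287). The coaster is at (296,283), the black recess at (325,228), the green glass at (301,190) and the amber glass at (367,227). The small blue disc at (216,290), off the board, is the look-alike.

```bash
cat > h.py <<'E'
import cv2,numpy as np
def ray(c,uv,z):
    d=c["R"].T@np.array([(uv[0]-c["cx"])/c["fx"],(uv[1]-c["cy"])/c["fy"],1]); o=-c["R"].T@c["t"]
    return o+d*(z-o[2])/d[2]
def blob(m,near):
    cs,_=cv2.findContours(m.astype(np.uint8),0,cv2.CHAIN_APPROX_NONE)
    cs=[k for k in cs if cv2.contourArea(k)>60]
    return min(cs,key=lambda k:np.hypot(*(k.reshape(-1,2).mean(0)-near)))
def circ(c,k,z):
    p=np.array([ray(c,q,z)[:2] for q in cv2.convexHull(k).reshape(-1,2)])
    A=np.c_[2*p,np.ones(len(p))]; s=np.linalg.lstsq(A,(p**2).sum(1),rcond=None)[0]
    return s[:2],np.sqrt(s[2]+s[:2]@s[:2])
def masks(c):
    f=c["frame"]; h=cv2.cvtColor(f,cv2.COLOR_BGR2HSV).astype(int); H,S,V=h[...,0],h[...,1],h[...,2]
    blue=(H>95)&(H<125)&(S>70)&(V>60)
    black=(V<58)
    wood=(H<16)&(S>90)&(V>50)
    return blue,black,wood
E
python3 - <<'E'
from h import *
C=dict(top=((296,283),(325,228),(315,255)),scene=((311,203),(329,262),(320,240)))
for n,(a,b,w) in C.items():
    c=np.load(n+"0.npz"); bl,bk,wd=masks(c)
    k=blob(bl,a); print(n,"coaster",circ(c,k,35),cv2.contourArea(k),cv2.boundingRect(k))
    k=blob(bk,b); print("recess z24",circ(c,k,24),"z16",circ(c,k,16),cv2.boundingRect(k))
    k=blob(wd,w); r=cv2.minAreaRect(k); q=cv2.approxPolyDP(cv2.convexHull(k),8,True).reshape(-1,2)
    print("board",[(tuple(p.tolist()),ray(c,p,24)[:2].round(1).tolist()) for p in q])
    print([ray(c,p,24)[:2].round(1).tolist() for p in cv2.boxPoints(r)])
    for nm,near in (("green",(301,190) if n=="top" else (377,250)),("amber",(368,222) if n=="top" else (293,270))):
        pass
for n,us in dict(top=[(301,186),(370,219),(306,201),(361,233)],scene=[(374,269),(294,288)]).items():
    c=np.load(n+"0.npz"); print(n,[(ray(c,u,24)[:2].round(),ray(c,u,129)[:2].round()) for u in us])
E
```

```text
top coaster (array([442.51196331,  81.63899239]), np.float64(46.548557219766316)) 1037.0 (277, 264, 37, 38)
recess z24 (array([581.43159942,   2.84137233]), np.float64(49.49414181419509)) z16 (array([582.27830608,   2.78395373]), np.float64(49.75101644629472)) (306, 208, 39, 39)
board [((299, 176), [714.4, 66.1]), ((382, 217), [603.4, -143.2]), ((327, 329), [323.0, 4.2]), ((244, 287), [433.8, 211.8])]
[[433.8, 214.3], [717.0, 66.1], [603.3, -145.7], [323.0, 4.2]]
scene coaster (array([442.74185547,  81.11615203]), np.float64(46.79185020406415)) 993.0 (292, 186, 39, 33)
recess z24 (array([581.27903909,   2.1743766 ]), np.float64(49.142988399798874)) z16 (array([578.40335323,   5.24322792]), np.float64(49.50432829260598)) (307, 243, 44, 40)
board [((348, 171), [434.3, 213.9]), ((392, 284), [714.8, 64.0]), ((287, 312), [604.9, -144.9]), ((254, 193), [323.8, 4.7])]
[[322.4, 2.9], [437.5, 249.9], [720.7, 61.5], [611.8, -150.6]]
top [(array([688.,  62.]), array([670.,  58.])), (array([ 599., -112.]), array([ 587., -104.])), (array([649.,  50.]), array([634.,  47.])), (array([564., -88.]), array([554., -81.]))]
scene [(array([663.,  63.]), array([693.,  16.])), (array([574., -96.]), array([ 613., -127.]))]
```

send_rows:
  rows: "44 -27 0 0 0 0.17; 88 -55 0 0 0 0.34; 132 -82 0 0 0 0.51; 176 -110 0 0 0 0.68; 220 -137 0 0 0 0.862"
  grip: 110

```text
time_s: 0.72
tool_pos: [371.9, -384.0, 231.0]
eef_rot: [0.966, -0.26, -0.0, -0.0]
contact_force: [1.0, 0.4, -0.1]
opening: 0.565
grip_force: 0.0
```

```bash
cat >> h.py <<'E'
from scipy.spatial.transform import Rotation as Ro
def shift(s,target,yaw=None):
    R=Ro.from_quat(s["eef_rot"]).as_matrix(); y=np.degrees(np.arctan2(R[1,0],R[0,0]))
    print("t",round(s["time_s"],2),"pos",s["tool_pos"].round(1),"yaw",y.round(2),"tilt",np.degrees(np.arccos(-R[2,2])).round(2),"F",s["contact_force"].round(1),"open",round(s["opening"],3))
    for t in target: print("  shift",(R.T@(np.array(t)-s["tool_pos"])).round(1))
    if yaw is not None: print("  az",np.radians(y-yaw).round(3))
E
python3 - <<'E'
from h import *; from cell import manip
shift(manip.get_state(),[(480,-250,231),(377.5,118.6,231)],-29.75)
E
```

```text
t 0.72 pos [ 371.9 -384.   231. ] yaw -30.11 tilt 0.04 F [ 1.   0.4 -0.1] open 0.565
  shift [ 2.630e+01 -1.701e+02  1.000e-01]
  shift [-2.473e+02 -4.376e+02  3.000e-01]
  az -0.006
```

send_rows:
  rows: "-17 -56 0 0 0 0; -34 -112 0 0 0 0; -50 -168 0 0 0 0; -67 -224 0 0 0 0; -84 -280 0 0 0 0"

```text
time_s: 1.35
tool_pos: [437.3, -99.0, 231.2]
eef_rot: [0.966, -0.257, 0.0, -0.0]
contact_force: [0.7, -0.6, 0.5]
opening: 0.567
grip_force: 0.0
```

send_rows:
  rows: "-33 -32 16 0 0 -0.006; -66 -63 32 0 0 -0.006; -98 -95 50 0 0 -0.006; -131 -126 70 0 0 -0.006; -164 -158 90 0 0 -0.006"

```text
time_s: 1.98
tool_pos: [372.9, 118.9, 140.8]
eef_rot: [0.967, -0.254, 0.0, -0.0]
contact_force: [0.7, -0.2, 0.3]
opening: 0.567
grip_force: 0.0
```

```bash
python3 - <<'E'
from h import *; from cell import manip
shift(manip.get_state(),[(377.5,118.6,30)],-29.75)
c=manip.capture("scene"); cv2.imwrite("pics/s1.png",cv2.resize(c["frame"][100:300,220:420],(800,800))[100:700])
E
```

```text
t 1.98 pos [372.9 118.9 140.8] yaw -29.43 tilt 0.04 F [ 0.7 -0.2  0.3] open 0.567
  shift [  4.1  -1.9 110.8]
  az 0.006
```

View pics/s1.png

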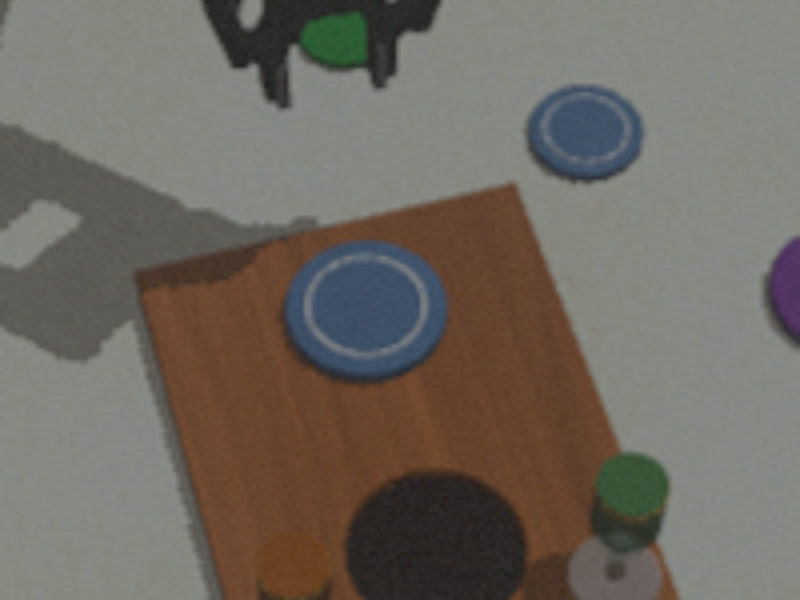

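The crop shows both fingertips, at about (283,107) and (380,88), just behind the board's near edge. The coaster is undisturbed at (365,310). Next I measure how far the part-open tips sit behind the TCP.

```bash
python3 - <<'E'
from h import *; from cell import manip
s=manip.get_state(); R=Ro.from_quat(s["eef_rot"]).as_matrix()
c=manip.capture("scene"); v,u=np.mgrid[0:480,0:640]; Z=c["z_map"]
P=np.stack([(u-c["cx"])/c["fx"]*Z,(v-c["cy"])/c["fy"]*Z,Z],-1)[Z>0]
W=(P-c["t"])@c["R"]; T=(W-s["tool_pos"])@R
T=T[(abs(T[:,0])<30)&(abs(T[:,1])<60)&(T[:,2]>-40)&(T[:,2]<20)]
for sg in(-1,1):
    q=T[T[:,1]*sg>0]; q=q[np.argsort(-q[:,2])]; print(len(q)); print(q[:12].round(1))
E
```

```text
77
[[  5.4 -28.1  -0.4]
 [  2.  -24.3  -1.1]
 [ -3.1 -23.3  -6. ]
 [ -4.8 -23.7  -7.3]
 [ 10.5 -24.5  -7.6]
 [  4.6 -23.7  -7.8]
 [  9.3 -27.1  -8.8]
 [ 10.5 -29.1  -9.5]
 [  5.7 -32.7  -9.8]
 [  6.6 -34.8 -10.3]
 [  4.3 -23.7 -10.9]
 [ -4.4 -23.7 -11.3]]
65
[[  7.7  25.7  -5.7]
 [  9.9  30.8  -6.3]
 [  4.1  34.   -7.4]
 [  6.3  32.2  -9.5]
 [  6.5  36.7 -11.2]
 [  9.7  26.  -11.6]
 [  9.7  28.3 -12.3]
 [  5.1  36.3 -12.8]
 [ 12.8  29.  -12.8]
 [  6.4  32.  -13. ]
 [ 12.8  31.3 -13.5]
 [  6.6  34.3 -13.9]]
```

send_rows:
  rows: "1 0 20 0 0 0.005; 2 -1 40 0 0 0.006; 3 -1 60 0 0 0.006; 4 -2 85 0 0 0.006; 4 -2 104 0 0 0.006"

```text
time_s: 2.7
tool_pos: [378.9, 116.7, 36.6]
eef_rot: [0.966, -0.257, 0.001, -0.0]
contact_force: [-0.1, 0.7, 0.3]
opening: 0.569
grip_force: 0.0
```

send_rows:
  rows: "0 -1 11 0 0 0; 5 -1 11.5 0 0 0; 11 -1 11.5 0 0 0; 18 -1 11.5 0 0 0; 25 -1 11.5 0 0 0"

```text
time_s: 3.32
tool_pos: [400.3, 105.7, 26.3]
eef_rot: [0.966, -0.257, 0.0, -0.0]
contact_force: [-0.9, 0.9, 0.3]
opening: 0.57
grip_force: 0.6
```

send_rows:
  rows: "8 0 0 0 0 0; 16 0 0 0 0 0; 24 0 0 0 0 0; 32 0 0 0 0 0; 40 0 0 0 0 0"

```text
time_s: 3.95
tool_pos: [435.0, 85.8, 25.8]
eef_rot: [0.966, -0.257, -0.0, 0.0]
contact_force: [-2.1, 0.8, 1.4]
opening: 0.568
grip_force: 1.0
```

```bash
cat > look.py <<'E'
import sys; from h import *; from cell import manip
n=sys.argv[1]
s=manip.get_state(); shift(s,[(535.3,28.5,25)],-29.75)
c=manip.capture("scene"); bl,bk,wd=masks(c)
p=np.array(eval(sys.argv[2])); q=c["R"]@np.array([*p,35])+c["t"]; uv=(c["fx"]*q[0]/q[2]+c["cx"],c["fy"]*q[1]/q[2]+c["cy"])
x,r=circ(c,blob(bl,uv),float(sys.argv[3])); print("coaster",x,r,"tcp rel",s["tool_pos"][:2]-x)
cv2.imwrite(f"pics/{n}.png",cv2.resize(c["frame"][140:320,230:430],(800,720))[:600])
E
python3 look.py s2 "(480,60)" 35
```

```text
t 3.95 pos [435.   85.8  25.8] yaw -29.75 tilt 0.02 F [-2.1  0.8  1.4] open 0.568
  shift [115.5   0.    0.8]
  az 0.0
coaster [481.54925178  58.74864744] 47.07360186668381 tcp rel [-46.55719393  27.09979647]
```

View pics/s2.png

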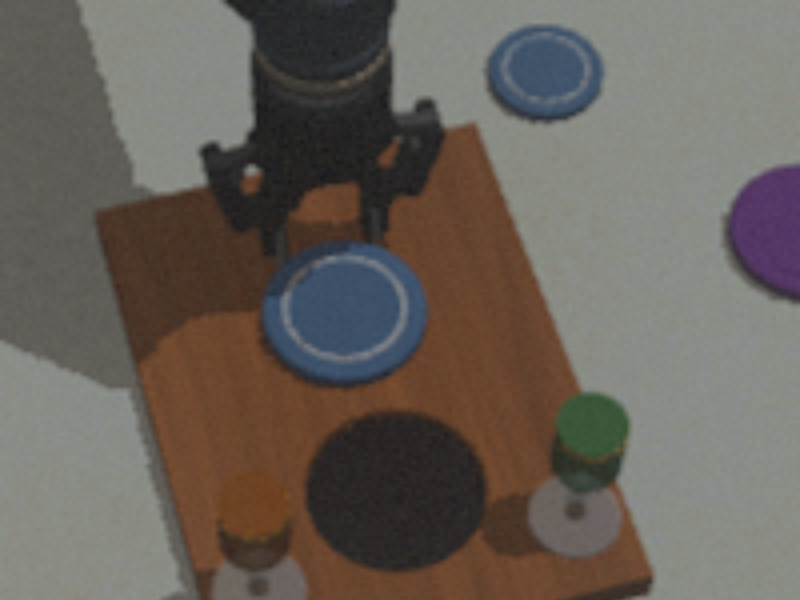

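The crop shows the coaster cradled between both fingertips at about (345,310) and heading straight for the recess at (395,490). Both glasses are standing.

send_rows:
  rows: "10 0 0 0 0 0; 20 0 0 0 0 0; 30 0 0 0 0 0; 40 0 0 0 0 0; 50 0 0 0 0 0"

```text
time_s: 4.62
tool_pos: [478.7, 60.9, 25.8]
eef_rot: [0.966, -0.257, 0.0, -0.0]
contact_force: [-0.6, 0.7, 0.9]
opening: 0.566
grip_force: 0.7
```

send_rows:
  rows: "8 0 0 0 0 0; 16 0 0 0 0 0; 24 0 0 0 0 0; 32 0 0 0 0 0; 40 0 0 0 0 0"

```text
time_s: 5.25
tool_pos: [513.2, 41.2, 25.8]
eef_rot: [0.967, -0.257, -0.0, 0.0]
contact_force: [-0.2, 1.3, 0.7]
opening: 0.569
grip_force: 0.7
```

```bash
python3 look.py s3 "(558,15)" 35
```

```text
t 5.25 pos [513.2  41.2  25.8] yaw -29.74 tilt 0.01 F [-0.2  1.3  0.7] open 0.569
  shift [25.5  0.1  0.8]
  az 0.0
coaster [559.65539879  14.06991506] 47.18551063299788 tcp rel [-46.48834928  27.1589866 ]
```

send_rows:
  rows: "5 0 0 0 0 0; 10 0 0 0 0 0; 15 0 0 0 0 0; 18 0 0 0 0 0; 20 0 0 0 0 0"

```text
time_s: 5.92
tool_pos: [530.5, 31.4, 25.8]
eef_rot: [0.966, -0.257, 0.0, -0.0]
contact_force: [-0.6, -0.1, -0.4]
opening: 0.566
grip_force: 0.1
```

```bash
python3 look.py s4 "(578,4)" 35
```

```text
t 5.92 pos [530.5  31.4  25.8] yaw -29.75 tilt 0.03 F [-0.6 -0.1 -0.4] open 0.566
  shift [5.5 0.1 0.8]
  az 0.0
coaster [578.32644007   2.76420666] 47.95767116816563 tcp rel [-47.77827935  28.59648515]
```

View pics/s4.png

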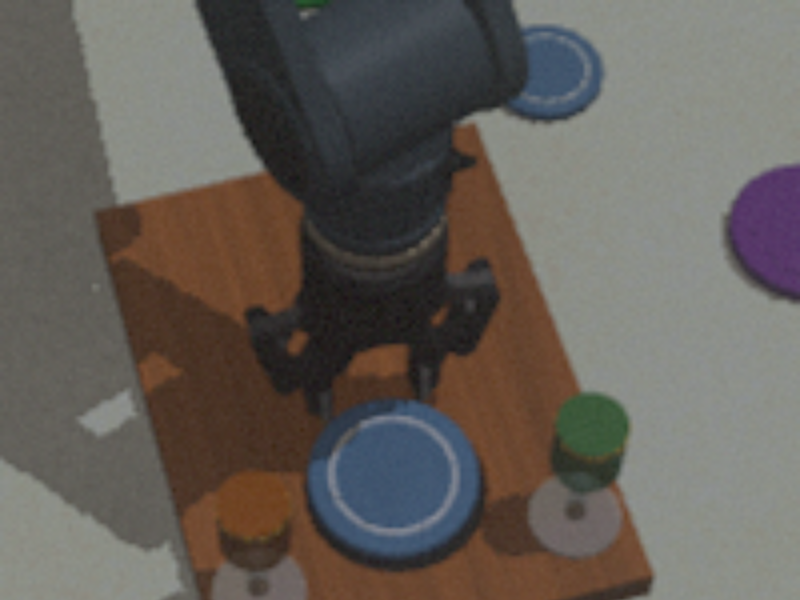

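The crop shows the coaster over the recess at about (395,480), with a dark crescent still showing beyond its far edge, so it is nearly in. I push on slowly.

send_rows:
  rows: "1 0 0 0 0 0; 2 0 0 0 0 0; 3 0 0 0 0 0; 4 0 0 0 0 0; 5 0 0 0 0 0"

```text
time_s: 6.6
tool_pos: [534.7, 29.0, 25.9]
eef_rot: [0.966, -0.257, 0.0, -0.0]
contact_force: [-0.2, 0.0, -0.5]
opening: 0.568
grip_force: 0.0
```

```bash
python3 look.py s5 "(581,2)" 28; python3 - <<'E'
from h import *; from cell import manip
c=manip.capture("scene"); Z=c["z_map"]; bl,_,_=masks(c); k=blob(bl,(329,258)); m=np.zeros(Z.shape,np.uint8); cv2.drawContours(m,[k],-1,1,-1); m=cv2.erode(m,np.ones((5,5)))
v,u=np.nonzero((m>0)&(Z>0)); z=Z[v,u]; W=(np.c_[(u-c["cx"])/c["fx"]*z,(v-c["cy"])/c["fy"]*z,z]-c["t"])@c["R"]
A=np.c_[W[:,:2]-[581,2],np.ones(len(W))]; s=np.linalg.lstsq(A,W[:,2],rcond=None)[0]; print("coaster plane slopes",s, len(W))
for o in [(480,60),(450,75),(600,130-60)]:
  q=c["R"]@np.array([*o,24])+c["t"]
W=None
# board reference: from initial image
c0=np.load("scene0.npz"); Z=c0["z_map"]; _,_,wd=masks(c0); m=cv2.erode(wd.astype(np.uint8),np.ones((7,7)));v,u=np.nonzero((m>0)&(Z>0)&(np.hypot(np.mgrid[0:480,0:640][0]-240,np.mgrid[0:480,0:640][1]-310)<45)); z=Z[v,u]
W=(np.c_[(u-c0["cx"])/c0["fx"]*z,(v-c0["cy"])/c0["fy"]*z,z]-c0["t"])@c0["R"]; print("board z",np.median(W[:,2]),len(W))
E
```

```text
t 6.6 pos [534.7  29.   25.9] yaw -29.75 tilt 0.02 F [-0.2  0.  -0.5] open 0.568
  shift [0.7 0.1 0.9]
  az 0.0
coaster [579.15169789   2.88474027] 47.316367201180356 tcp rel [-44.43282498  26.10551572]
coaster plane slopes [-5.43677778e-03 -5.79777564e-03  2.82064195e+01] 954
board z 23.830805980480598 3111
```

View pics/s5.png

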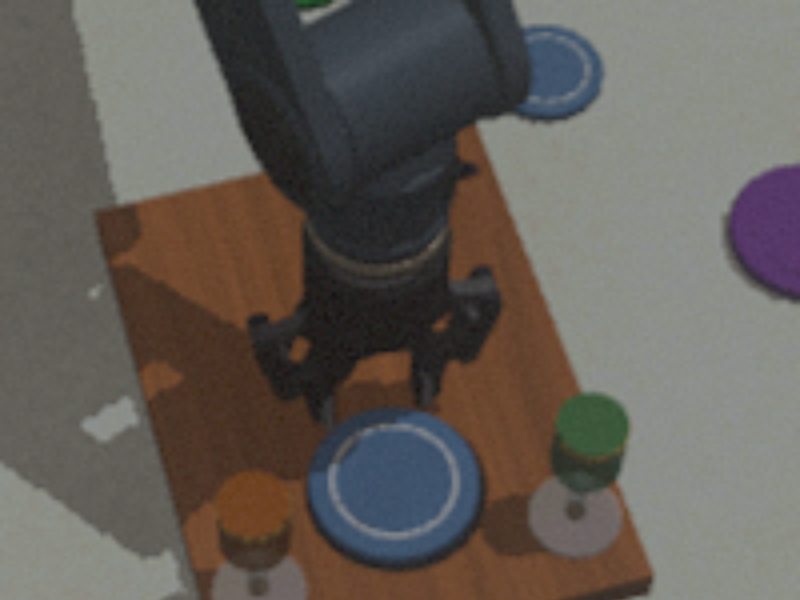

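The coaster is seated. Its face fits to 28.2 mm, 4 mm above the board, and it is flat to under 0.5°; in the crop it fills the recess at (395,487). I back off, lift and shut the fingers.

send_rows:
  rows: "-5 0 0 0 0 0; -10 0 0 0 0 0; -10 0 -15 0 0 0; -10 0 -30 0 0 0; -10 0 -45 0 0 0"

```text
time_s: 7.32
tool_pos: [526.4, 33.9, 72.4]
eef_rot: [0.966, -0.257, 0.001, -0.0]
contact_force: [0.4, -0.0, -0.5]
opening: 0.57
grip_force: 0.0
```

send_rows:
  rows: "0 0 -5 0 0 0; 15 0 -5 0 0 0; 30 0 -5 0 0 0; 47 0 -5 0 0 0; 63 0 -5 0 0 0"
  grip: 255

```text
time_s: 7.95
tool_pos: [581.8, 1.8, 75.3]
eef_rot: [0.966, -0.257, -0.0, 0.0]
contact_force: [-0.3, -1.1, 0.1]
opening: -0.001
grip_force: 0.0
```

```bash
python3 - <<'E'
from h import *; from cell import manip
shift(manip.get_state(),[(581,2.3,28)],-29.75)
E
```

```text
t 7.95 pos [581.8   1.8  75.3] yaw -29.77 tilt 0.01 F [-0.3 -1.1  0.1] open -0.001
  shift [-0.9  0.  47.3]
  az -0.0
```

send_rows:
  rows: "0 0 15 0 0 0; 0 0 30 0 0 0; 0 0 39 0 0 0; 0 0 43 0 0 0; 0 0 45 0 0 0"

```text
time_s: 8.57
tool_pos: [580.3, 3.0, 30.5]
eef_rot: [0.967, -0.257, -0.0, 0.0]
contact_force: [0.2, 0.7, 0.2]
opening: 0.001
grip_force: 0.0
```

send_rows:
  rows: "0 0 0.5 0 0 0; 0 0 1 0 0 0; 0 0 1.5 0 0 0; 0 0 2 0 0 0; 0 0 2.5 0 0 0"

```text
time_s: 9.2
tool_pos: [580.5, 2.7, 28.4]
eef_rot: [0.966, -0.257, 0.0, 0.0]
contact_force: [-0.9, 0.7, -0.4]
opening: -0.0
grip_force: 0.0
```

send_rows:
  rows: "0 0 0.3 0 0 0; 0 0 0.6 0 0 0; 0 0 1 0 0 0; 0 0 1 0 0 0; 0 0 1 0 0 0"

```text
time_s: 9.82
tool_pos: [580.5, 2.7, 28.1]
eef_rot: [0.967, -0.257, 0.0, 0.0]
contact_force: [-1.0, 0.8, 6.9]
opening: -0.002
grip_force: 3.2
```

send_rows:
  rows: "0 0 0.5 0 0 0; 0 0 0.6 0 0 0; 0 0 0.6 0 0 0; 0 0 0.6 0 0 0; 0 0 0.6 0 0 0"

```text
time_s: 10.45
tool_pos: [580.5, 2.7, 28.1]
eef_rot: [0.967, -0.257, 0.0, 0.0]
contact_force: [-2.2, 0.0, 10.7]
opening: 0.003
grip_force: 5.1
```

send_rows:
  rows: "0 0 -5 0 0 0; 0 0 -25 0 0 0; 0 0 -60 0 0 0; 0 0 -110 0 0 0; 0 0 -160 0 0 0"

```text
time_s: 11.08
tool_pos: [580.2, 2.8, 187.7]
eef_rot: [0.966, -0.257, -0.0, 0.0]
contact_force: [0.9, -0.3, -1.2]
opening: -0.001
grip_force: 0.0
```

send_rows:
  rows: "-30 0 0 0 0 0; -70 0 0 0 0 0; -110 0 0 0 0 0; -130 0 0 0 0 0; -130 0 0 0 0 0"

```text
time_s: 11.7
tool_pos: [467.2, 67.7, 186.8]
eef_rot: [0.967, -0.256, 0.0, 0.0]
contact_force: [0.5, 0.4, -0.1]
opening: -0.0
grip_force: 0.0
```

```bash
python3 look.py s6 "(581,2)" 28
```

```text
t 11.7 pos [467.2  67.7 186.8] yaw -29.68 tilt 0.01 F [ 0.5  0.4 -0.1] open -0.0
  shift [ 78.6   0.3 161.8]
  az 0.001
coaster [578.84711594   2.96171925] 47.08279250092409 tcp rel [-111.69367863   64.72279852]
```

View pics/s6.png

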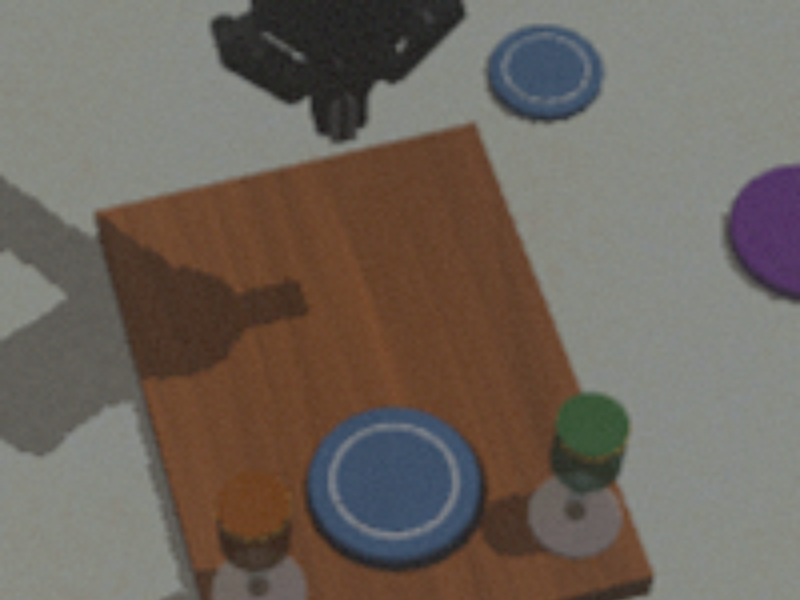

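The final crop shows the coaster flat in the recess at (395,487), both glasses unmoved and the gripper clear.

```bash
python3 -c "from cell import manip; print(manip.hand_in())"
```

```text
the job is handed in; nothing more can be done
None
```

The coaster slid into the recess and lies flat there; I pressed it down with about 10 N, both stemmed glasses still stand where they were, and the job is handed in with no verdict returned.

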